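# Pack club weights from the flap dispenser into the carton

## Task

Clear the flat scraper off the packing board by sliding it blade first, fully home, into the slot of the wooden holder. Then topple the tall open-fronted carton over the edge of the packing board so that it lies flat on its back on the board with its open side up, reach past the spring flap of the dispenser for the brass weights, and put every weight that is there into the carton. Leave the other things on the bench where they are.

Things in the scene. Friction and masses are not known exactly. Their poses are not given: they have to be found in the camera images.
- board: Plywood packing board fixed to the bench, 260 (x) x 200 (y) x 12 mm thick. Origin: centre of its underside, on the bench. Its -x edge, 130 mm from the origin, is the step that blocks the carton's bottom edge; the carton topples along the board's +x (roughly to the robot's right).
- carton: Cardboard carton, 0.2-0.33 kg, 64 deep (x) x 120 wide (y) x 190 tall (z) mm, walls 3 mm, at first upright on the bench with its back (+x face) 1-4 mm from the board's step. Front (-x) open but for a 30 mm header strip at the top (z 157-187). Origin: centre of its underside as it stands. On its back on the board it is a tray: floor 15, rim 76 mm above the bench, clear of the header for z 3-157 mm.
- carton_back (a point): Centre of the outer face of the carton's back (x = 32, z = 95 mm in the carton's frame). The back must end flat on the board.
- carton_header (a point): Centre of the outer face of the carton's header strip, the place to push, 172 mm above the carton's underside. Pushed here along the carton's +x it tips over the step after leaning about 20 degrees and falls on its back on the board.
- scraper: Flat scraper, 0.1-0.16 kg, lying flat on the board. Steel blade 65 long x 56 wide x 4 mm thick (x 0 to 65), wooden handle 90 long x 22 wide x 18 mm high (x -90 to 0); undersides flush. Origin: on the underside, where blade meets handle; x points to the blade's front edge, z up. The mass centre lies near the origin.
- holder: Wooden holder fixed to the bench, 150 (x) x 90 (y) x 51 mm high; origin: centre of its underside. Its front half (x -75 to 0) is an open ledge 30 mm above the bench; its rear half (x 0 to 75) has a 12 mm roof over a level slot 70 wide, 9 high and 70 mm deep, the slot's floor flush with the ledge.
- slot_mouth (a point): Mouth of the holder's slot: centre of the slot's floor at the front of the roof, 30 mm above the bench, x pointing into the slot. The scraper slides in along +x until the handle's shoulder meets the roof's front: fully home, its origin is here.
- dispenser: Grey dispenser fixed to the bench: trough 72 (x from -37 to 35) x 322 (y) x 76 mm high, walls 5 mm, inner floor 6 mm above the bench, clear wall on the +x side. Origin: on its underside. Up to five weights stand in a row at x = 6, y = -92, -46, 0, 46, 92 mm. A clear spring flap covers the top from the +x wall to x = -10 mm, leaving a 22 mm gap along the -x wall.
- flap (a joint): Angle of the clear flap (40 long, 308 wide, 3 mm thick), hinged along y at the dispenser's x = 30 mm: 0 shut (level, 75 mm above the bench), growing to 1.4 as its free edge is pushed down into the trough. A light spring (1 to 2 N at the edge) shuts it. A hand going straight down over a weight pushes it open and holds it open; it shuts as the hand leaves.
- flap_edge (a point): Middle of the flap's free edge.
- weight0: Brass club weight, 18 x 18 x 28 mm bar with two dark bands, 80 g, standing on end in the dispenser (z, the long axis, up). Origin: centre of its underside as it stands. None if absent.
- weight1: Brass club weight, 18 x 18 x 28 mm bar with two dark bands, 80 g, standing on end in the dispenser (z, the long axis, up). Origin: centre of its underside as it stands. None if absent.
- weight2: Brass club weight, 18 x 18 x 28 mm bar with two dark bands, 80 g, standing on end in the dispenser (z, the long axis, up). Origin: centre of its underside as it stands. None if absent.
- weight3: Brass club weight, 18 x 18 x 28 mm bar with two dark bands, 80 g, standing on end in the dispenser (z, the long axis, up). Origin: centre of its underside as it stands. None if absent.
- weight4: Brass club weight, 18 x 18 x 28 mm bar with two dark bands, 80 g, standing on end in the dispenser (z, the long axis, up). Origin: centre of its underside as it stands. None if absent.
- polish_can: White and blue can, 60 mm across, 110 mm high; leave alone. Origin under its centre.
- solvent_jar: Amber jar, 64 mm across, 90 mm high; leave alone. Origin under its centre.
- tape_roll: Roll of paper tape lying flat, 90 mm across, 24 mm high; leave alone. Origin under its centre.
- marker: Red marker lying flat, 120 x 13 mm; leave alone. Origin under its middle.
- file: Flat file with wooden handle, 225 mm long; leave alone. Origin on its underside.
- sanding_block: Cork sanding block, 70 x 45 x 25 mm; leave alone. Origin under its centre.

How it is judged:
By the outcome, as a careful person would: the job done as asked, in the order asked, and still so for the second after the job is handed in, with the robot touching nothing.
Of weight0, weight1, weight2, weight3, weight4 only 3 to 5 are there at a start; the rules pass over those that are not, and their reading is None.
At some moment in a run one of scraper may be knocked a few centimetres aside while the robot is not near it.
Once in a run the grip may slacken for a moment while it holds something.
It also fails if it takes over 210 s, if anything falls off the work surface, if the arm or the gripper's body presses on something with over 40 N, if the wrist force passes 120 N, or if a joint passes its speed limit or range.

## Robot

A 6-joint arm with a two-finger parallel gripper is mounted at the origin on the work surface. World frame = base frame: x ahead of the robot, y to its left, z up, the work surface at z = 0. Lengths are in mm, angles in rad, forces in N, time in s.
With the tool pointing down it reaches from about 350 to 775 mm from the base axis. Payload 5.5 kg.
Tool frame: the origin (TCP) lies midway between the tips of the shut fingers; the grasp point (between the pads) lies grasp_offset behind it (grasp_offset is the distance from the TCP to the grasp point, in mm); z points along the fingers, y is the line along which they close (so a half turn about z gives the same grasp; the last joint's range is limited). The gripper opens to 85 mm and grips with 20 to 120 N. Pads are 22 mm wide; open, the fingers measure 114 mm over their backs; the gripper's body (76 mm by 85 mm) begins 54 mm behind the grasp point. The pads swing forward as they close: fully open they stand 13 mm farther back than shut.
Start: joints at [0.997, 0.313, 0.046, 1.304, 0, 1.431], TCP at [241.714, 521.772, 231.323] pointing down, gripper open.
Joint ranges: [-2.76, 2.76], [-0.86, 1.69], [-1.03, 1.26], [-2.2, 2.34], [-1.47, 1.5], [-3.14, 3.14]. Speed limits (rad/s): [2.57, 2.57, 3.14, 3.14, 3.14, 3.14].

## Interface

Orientations are given as a unit quaternion [w, x, y, z].
In Python, from cell import * gives the robot as it stands.
- The arm moves only by the tool step_arm, never from a script. Its argument "deltas" is a list of rows, each a list of 2 entries, a list of its own where there are three numbers: the shift along the world's x, y, z normalised to -1 to 1, where 1 is 0.3 m, then the turn about the world's z normalised to -1 to 1, where 1 is pi rad. A call has 1 to 10 rows; each row is the pose to reach, as a shift and turn from the pose commanded when the call began, turning the shorter way round; what a row does not reach only later rows make up. A row lasts 1/12 s, in which the tool goes at most 41.7 mm and 7.16 degrees, less where a joint would pass 70% of its speed; a pose out of reach is approached as far as the arm can. A call with a number of a shift or a turn outside -1 to 1 is refused whole. A call with a gripper value outside its range is refused whole. "grip" is the opening, from 0 (shut) to 1 (fully open), set as the call begins (left out, the last holds). The fingers move at their own pace and stop on an object; "newtons" is the grip in N (left out, the last holds). Time passes only in rows, so rows that repeat a pose let the fingers close. It gives the time, the measured TCP pose, the force, the opening and the grip force at its end, in the units of the state.
- observe(): the state, without advancing time (a new reading comes with each control period).
- read_camera(name): name is "scene" or "top" or "wrist"; returns the picture (480x640x3 uint8, red, green, blue); there is no depth.
- get_calibration(name): a dict with "mtx" (3x3 intrinsics, pixels), "k1" (the pictures are not rectified: a ray, as slopes to the right and down, at radius r is drawn at 1 + k1 r^2 times it, then the intrinsics apply), "origin" and "rotation" of the camera in the world; the wrist camera has in their place "mount" (4x4, takes a point from camera to tool coordinates, whose origin is the TCP and whose axes are the flange's). Camera axes: x right, y down, z forward; pixel columns grow to the right and rows downward; lengths in mm; the calibration is good to about 2 mm. A picture is of the moment at which its call begins: read the wrist's pose just before it. get_calibration takes no time and is no camera call.
- job_done(): hands the job in; it is judged then, once.
The state is a dict: "time_s": time; "q": joint angles; "qd": joint speeds; "joint_torque": joint torques, N m; "tool_pos": TCP position; "ee_rot": TCP orientation; "contact_force": force on the tool from outside, world axes, zero at the start; "ft_torque": the same for the moment, N m; "width": finger opening in mm; "grasp_force": force on a finger pad.
Only numpy, scipy, OpenCV 4.12 (cv2) and the standard library are available. Lean on these libraries where they do the work, as an engineer would, in place of code of your own. Each camera call takes 0.05 s, during which the arm holds its last target. There are 200 camera calls.

## Working session

There is one attempt and no reset: what is moved stays moved. The work goes in short steps, Python scripts to look and compute and a tool call to move; the robot and the scene stay as the last step left them, time stands still between calls to the robot, and variables do not carry over. Pictures are saved under pics/ and viewed, at most 14 in all, crops included, and the job is handed in when it is done.

Besides the shell and the picture viewer there is one more tool, called after "Request:" as name(argument=value, ...) on one line, values as JSON. step_arm: Moves the arm, as the interface text tells. Its arguments: {"type":"object","properties":{"deltas":{"type":"array","items":{"type":"array"}},"grip":{"type":"number"},"newtons":{"type":"number"}},"required":["deltas"]}

```bash
mkdir -p pics; ls; python3 - <<'E'
from cell import *
import cv2
for n in ("scene","top"):
    cv2.imwrite(f"pics/{n}0.png",read_camera(n)[:,:,::-1])
    c=get_calibration(n); print(n,c)
print(get_calibration("wrist")); s=observe(); print(s)
E
```

```text
pics
scene {'mtx': array([[497.37954427,   0.        , 314.59447484],
       [  0.        , 497.37954427, 235.1016757 ],
       [  0.        ,   0.        ,   1.        ]]), 'k1': -0.08648837226510532, 'origin': array([1105.11737365,  530.46017865,  883.68130812]), 'rotation': array([-0.15151651,  0.36676072,  0.85284875, -0.33937934])}
top {'mtx': array([[576.59127494,   0.        , 315.41649037],
       [  0.        , 576.59127494, 244.45876572],
       [  0.        ,   0.        ,   1.        ]]), 'k1': -0.14705035396452037, 'origin': array([ 340.4685211 ,   45.97188426, 1333.0369052 ]), 'rotation': array([ 0.06834394, -0.68829783,  0.71837891, -0.07420887])}
{'mtx': array([[382.75793524,   0.        , 326.17306466],
       [  0.        , 382.75793524, 241.35567991],
       [  0.        ,   0.        ,   1.        ]]), 'k1': -0.06862210721667007, 'mount': array([[ 4.33136532e-04, -9.57910738e-01, -2.87065900e-01,
         7.37766748e+01],
       [ 9.99999861e-01,  3.28571197e-04,  4.12430017e-04,
        -7.94391100e-01],
       [-3.00749555e-04, -2.87066039e-01,  9.57910747e-01,
        -1.42371257e+02],
       [ 0.00000000e+00,  0.00000000e+00,  0.00000000e+00,
         1.00000000e+00]])}
{'time_s': 0.1, 'q': array([9.97363787e-01, 3.13924757e-01, 4.51087103e-02, 1.30363090e+00,
       1.40107264e-05, 1.43118705e+00]), 'qd': array([-2.65068386e-04, -3.50768332e-03,  2.12894476e-03, -1.24900095e-03,
       -9.25625110e-05,  2.34088466e-03]), 'joint_torque': array([ 3.29775045e-03, -4.81726491e+01,  2.99242347e+01,  1.27312727e-02,
       -6.72565534e-05, -1.91284983e-05]), 'tool_pos': array([241.45489675, 521.34029979, 230.50496447]), 'ee_rot': array([-2.94611160e-04,  2.15214589e-01,  9.76566434e-01, -7.70966558e-04]), 'contact_force': array([ 0.25578257, -0.72663698,  0.74085571]), 'ft_torque': array([-7.51910394e-05,  1.26320278e-02, -5.31405342e-03]), 'grasp_force': 0.0, 'width': 85.18865463550627}
```

View pics/top0.png

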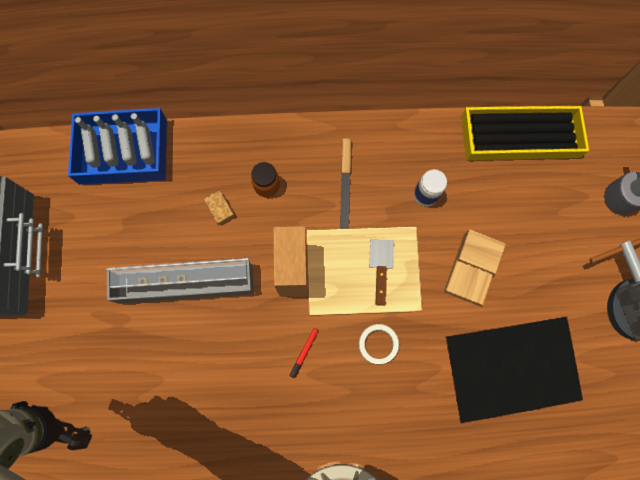

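View pics/scene0.png

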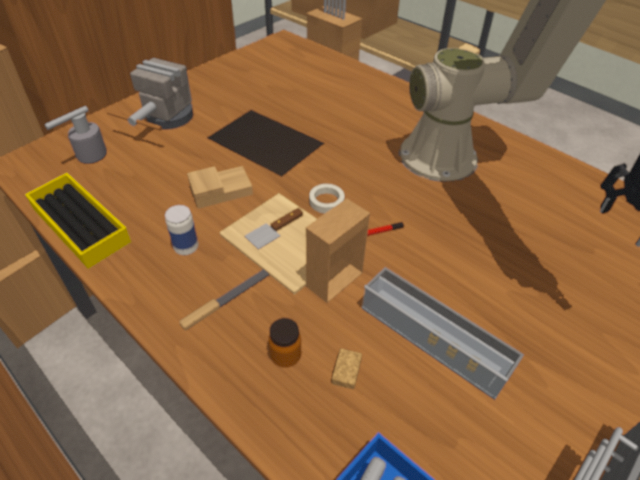

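```bash
cat > h.py <<'E'
from cell import *
import numpy as np, cv2
from scipy.spatial.transform import Rotation as R
def rot(q): return R.from_quat(q,scalar_first=True).as_matrix()
def cam(n):
    c=get_calibration(n)
    if n=="wrist":
        s=observe(); Rt=rot(s["ee_rot"]); M=c["mount"]
        return c["mtx"],c["k1"],Rt@M[:3,3]+s["tool_pos"],Rt@M[:3,:3]
    return c["mtx"],c["k1"],c["origin"],rot(c["rotation"])
def ray(C,uv):
    K,k1,o,Rm=C; uv=np.atleast_2d(np.array(uv,float))
    p=cv2.undistortPoints(uv.reshape(-1,1,2),K,np.array([k1,0,0,0,0.])).reshape(-1,2)
    return o,np.c_[p,np.ones(len(p))]@Rm.T
def onz(C,uv,z):
    o,d=ray(C,uv); z=np.broadcast_to(z,len(d)); return o+d*((z-o[2])/d[:,2])[:,None]
def proj(C,P):
    K,k1,o,Rm=C; return cv2.projectPoints(np.atleast_2d(P).astype(float),Rm.T,-Rm.T@o,K,np.array([k1,0,0,0,0.]))[0].reshape(-1,2)
def snap(n,f):
    C=cam(n); im=read_camera(n); np.savez(f"pics/{f}.npz",K=C[0],k=C[1],o=C[2],R=C[3],im=im)
    cv2.imwrite(f"pics/{f}.png",im[:,:,::-1]); return C,im
def load(f):
    d=np.load(f"pics/{f}.npz"); return (d["K"],float(d["k"]),d["o"],d["R"]),d["im"]
def yaw():
    s=observe(); m=rot(s["ee_rot"]); return np.degrees(np.arctan2(m[1,1],m[0,1]))
E
python3 - <<'E'
from h import *
import cell
np.set_printoptions(suppress=True,precision=1)
C=cam("top")
print("board",onz(C,[(307,230),(417,228),(422,313),(309,314)],12))
print("holder",onz(C,[(466,231),(505,239),(482,305),(446,292)],[51,51,30,30]))
print("disp",onz(C,[(107,267),(249,259),(252,291),(109,300)],76))
print("carton",onz(C,[(274,227),(305,227),(307,297),(275,297)],190))
print("scr",onz(C,[(381,240),(381,304)],12))
print("wts",onz(C,[(143,281),(163,279),(182,279)],34))
print([k for k in dir(cell) if k[0]!='_'],getattr(cell,'grasp_offset',None),yaw())
E
```

```text
board [[ 646.1   47.3   12. ]
 [ 640.2 -212.7   12. ]
 [ 439.4 -209.    12. ]
 [ 449.1   50.7   12. ]]
holder [[ 619.6 -318.9   51. ]
 [ 597.  -409.6   51. ]
 [ 449.2 -346.2   30. ]
 [ 483.3 -264.7   30. ]]
disp [[565.7 500.6  76. ]
 [570.9 178.5  76. ]
 [499.3 173.4  76. ]
 [491.  494.2  76. ]]
carton [[614.1 114.1 190. ]
 [611.4  51.  190. ]
 [468.4  52.7 190. ]
 [471.  116.3 190. ]]
scr [[ 614.8 -125.3   12. ]
 [ 464.6 -115.6   12. ]]
wts [[537.2 429.2  34. ]
 [540.1 382.2  34. ]
 [538.4 338.   34. ]]
['MotionError', 'get_calibration', 'grasp_offset', 'job_done', 'observe', 'read_camera'] 18.700000000000003 65.14376862762013
```

Request:
step_arm(deltas=[[[0.66,-1,0.25],0.139],[[0.66,-1,0.25],0.139],[[0.66,-1,0.25],0.139],[[0.66,-1,0.25],0.139],[[0.66,-1,0.25],0.139],[[0.66,-1,0.25],0.139],[[0.66,-1,0.25],0.139],[[0.66,-1,0.25],0.139],[[0.66,-1,0.25],0.139],[[0.66,-1,0.25],0.139]])

```text
time_s: 0.93
tool_pos: [443.7, 216.7, 307.3]
ee_rot: [0.002, 0.002, 1.0, -0.001]
contact_force: [-0.6, 1.8, 0.1]
width: 85.4
grasp_force: 0.0
```

Request:
step_arm(deltas=[[[0,-1,0],0],[[0,-1,0],0],[[0,-1,0],0],[[0,-1,0],0],[[0,-1,0],0],[[0,-1,0],0],[[0,-1,0],0],[[0,-1,0],0],[[0,-1,0],0],[[0,-1,0],0]])

```text
time_s: 1.77
tool_pos: [439.4, -78.0, 305.9]
ee_rot: [-0.0, -0.001, 1.0, 0.001]
contact_force: [-0.6, 1.0, -0.4]
width: 85.4
grasp_force: 0.0
```

Request:
step_arm(deltas=[[[0,-0.4,0],0],[[0,-0.4,0],0],[[0,-0.4,0],0],[[0,-0.4,0],0],[[0,-0.4,0],0],[[0,-0.4,0],0]])

```text
time_s: 2.27
tool_pos: [439.9, -196.4, 306.1]
ee_rot: [-0.0, -0.002, 1.0, 0.001]
contact_force: [0.3, 0.4, -0.1]
width: 85.5
grasp_force: 0.0
```

```bash
python3 - <<'E'
from h import *
snap("wrist","w1"); s=observe(); print(s["time_s"],s["tool_pos"],yaw(),s["q"],s["contact_force"])
E
```

```text
2.3167 [ 439.88390109 -196.12236088  306.29823604] 90.31151751081194 [-5.86651836e-01  1.19914836e-01 -1.74031518e-02  1.43434016e+00
  5.94961371e-04 -5.92089285e-01] [ 0.75378892 -0.53797286 -0.3253316 ]
```

View pics/w1.png

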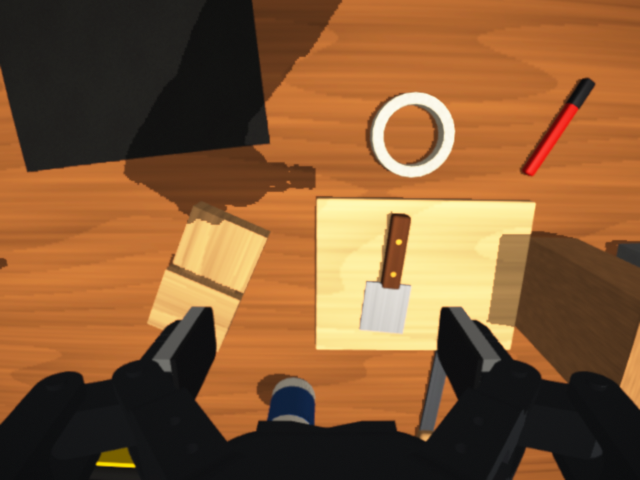

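```bash
python3 - <<'E'
from h import *
np.set_printoptions(suppress=True,precision=1)
C,im=load("w1")
hsv=cv2.cvtColor(im,cv2.COLOR_RGB2HSV)
h,s,v=[hsv[...,i].astype(int) for i in range(3)]
roi=np.zeros(h.shape,bool); roi[202:348,320:490]=1
def rect(m,z):
    m=cv2.morphologyEx(m.astype(np.uint8),cv2.MORPH_OPEN,np.ones((3,3)))
    c=max(cv2.findContours(m,0,2)[0],key=cv2.contourArea)
    P=onz(C,c.reshape(-1,2),z)[:,:2]; r=cv2.minAreaRect(P.astype(np.float32)); b=cv2.boxPoints(r)
    print(cv2.contourArea(c),r,b.tolist()); return r
print("handle");rect(roi&(v<160)&(s>120)&(h<15),27)
print("blade");rect(roi&(s<60)&(v>120),16)
c=cv2.resize(im[190:375,140:330,::-1],None,fx=3.2,fy=3.2,interpolation=cv2.INTER_CUBIC); cv2.imwrite("pics/hold.png",c)
E
```

```text
handle
1318.0 ((504.17059326171875, -116.15568542480469), (22.667999267578125, 90.40900421142578), 84.52803802490234) [[458.09130859375, -123.12739562988281], [548.0882568359375, -131.74867248535156], [550.2498779296875, -109.18397521972656], [460.2529296875, -100.56269836425781]]
blade
1981.0 ((581.5224609375, -122.48014831542969), (55.845176696777344, 67.24882507324219), 84.28842163085938) [[545.2861328125, -146.91778564453125], [612.2010498046875, -153.61044311523438], [617.7587890625, -98.04251098632812], [550.8438720703125, -91.349853515625]]
```

View pics/hold.png

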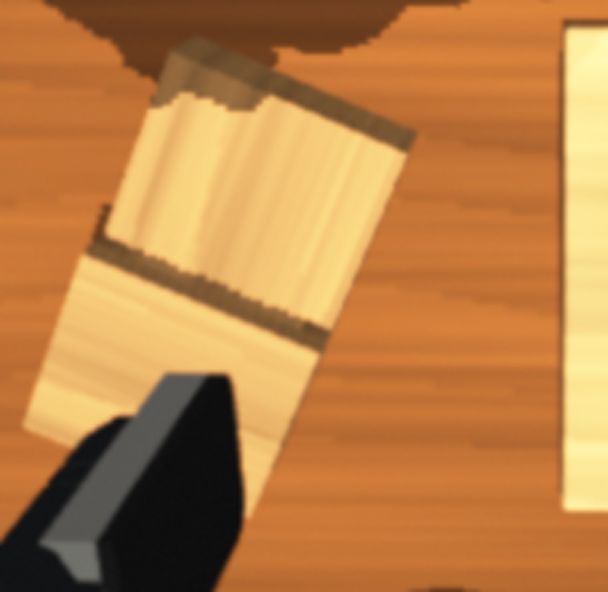

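Request:
step_arm(deltas=[[[0.263,0.263,-0.55],-0.032],[[0.263,0.263,-0.55],-0.032],[[0.263,0.263,-0.55],-0.032],[[0.263,0.263,-0.55],-0.032],[[0.263,0.263,-0.55],-0.032],[[0.263,0.263,-0.55],-0.032],[[0.263,0.263,-0.55],-0.032],[[0.263,0.263,-0.55],-0.032],[[0.263,0.263,-0.55],-0.032]])

```text
time_s: 3.07
tool_pos: [519.4, -119.5, 143.4]
ee_rot: [0.001, 0.049, 0.999, -0.001]
contact_force: [0.9, -0.3, 0.3]
width: 85.5
grasp_force: 0.0
```

```bash
cat > scr.py <<'E'
from h import *
def scr(f,lo=(0,0),hi=(640,480)):
    C,im=snap("wrist",f)
    hsv=cv2.cvtColor(im,cv2.COLOR_RGB2HSV); h,s,v=[hsv[...,i].astype(int) for i in range(3)]
    m=((v<170)&(v>40)&(s>120)&(h<15)).astype(np.uint8)
    m=cv2.morphologyEx(m,cv2.MORPH_OPEN,np.ones((3,3)))
    for c in cv2.findContours(m,0,2)[0]:
        if cv2.contourArea(c)<800: continue
        P=onz(C,c.reshape(-1,2),28)[:,:2]; r=cv2.minAreaRect(P.astype(np.float32))
        print(cv2.contourArea(c),np.round(r[0],1),np.round(r[1],1),r[2],np.round(cv2.boxPoints(r)).tolist())
if __name__=="__main__":
    import sys
    scr(sys.argv[1]); s=observe(); print(s["time_s"],s["tool_pos"],yaw())
E
python3 scr.py w2; python3 - <<'E'
from h import *
np.set_printoptions(suppress=True,precision=1)
C,im=load("w1")
c=lambda a:[(140+x/3.2-.35,190+y/3.2-.35) for x,y in a]
p=onz(C,c([(85,252),(320,350),(22,428),(250,518)]),51);print("roof",p,p[0]-p[1],np.linalg.norm(p[0]-p[1]))
p=onz(C,c([(408,152)]),30);print("ledge",p)
print("mouthbottom",onz(C,c([(107,240),(328,332)]),30))
print("board",onz(C,[(317,198),(535,202),(513,350),(316,350)],12))
print("carton",onz(C,[(505,325),(513,350)],0))
E
```

```text
1169.5 [751.9  56. ] [52.4 38.7] 80.10995483398438 [[728.0, 34.0], [767.0, 27.0], [776.0, 78.0], [737.0, 85.0]]
1170.5 [ 713.9 -338.1] [52.5 38.7] 88.85626983642578 [[694.0, -364.0], [733.0, -365.0], [734.0, -312.0], [695.0, -311.0]]
815.0 [ 645.4 -405.4] [29.4 55.6] 66.53526306152344 [[614.0, -408.0], [665.0, -430.0], [677.0, -403.0], [626.0, -381.0]]
2256.0 [ 591.5 -287.6] [ 35.5 108.1] 38.152671813964844 [[544.0, -256.0], [611.0, -341.0], [639.0, -319.0], [572.0, -234.0]]
11145.0 [ 654.6 -143.4] [191. 106.] 66.98221588134766 [[569.0, -211.0], [666.0, -252.0], [741.0, -76.0], [643.0, -35.0]]
3706.0 [ 505.4 -115. ] [21.4 88.4] 84.33965301513672 [[460.0, -121.0], [548.0, -130.0], [550.0, -109.0], [462.0, -100.0]]
4908.5 [ 388.7 -104.4] [58.8 35.2] 84.51322937011719 [[368.0, -132.0], [403.0, -135.0], [409.0, -77.0], [374.0, -73.0]]
97093.5 [472.2 -64.9] [544.6 282. ] 68.8626708984375 [[242.0, -268.0], [505.0, -370.0], [702.0, 138.0], [439.0, 240.0]]
3.1167 [ 519.44882211 -119.89787493  143.51322713] 84.3936388573514
roof [[ 517.3 -375.2   51. ]
 [ 554.  -294.4   51. ]
 [ 587.  -407.7   51. ]
 [ 623.5 -325.5   51. ]] [-36.7 -80.8   0. ] 88.72961680944108
ledge [[ 486.5 -263.2   30. ]]
mouthbottom [[ 520.5 -375.8   30. ]
 [ 556.5 -296.1   30. ]]
board [[ 444.4 -206.8   12. ]
 [ 446.9   50.6   12. ]
 [ 646.9   54.4   12. ]
 [ 645.  -208.5   12. ]]
carton [[615.8  43.9   0. ]
 [654.6  61.4   0. ]]
```

View pics/w2.png

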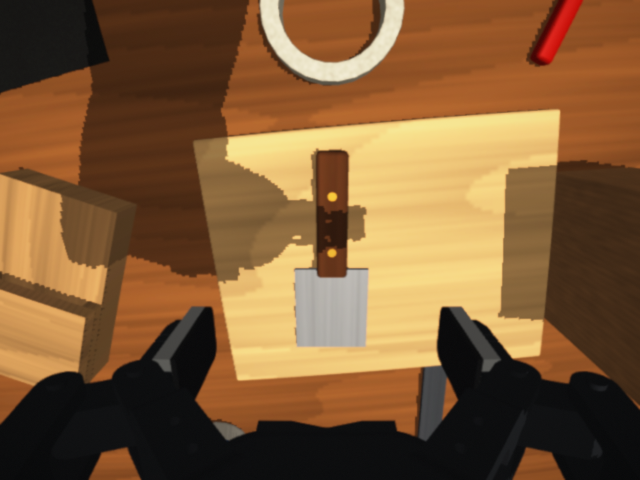

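Request:
step_arm(deltas=[[[0,0.011,-0.15],0],[[0,0.011,-0.28],0],[[0,0.011,-0.36],0],[[0,0.011,-0.4],0],[[0,0.011,-0.425],0],[[0,0.011,-0.425],0],[[0,0.011,-0.425],0],[[0,0.011,-0.425],0]])

```text
time_s: 3.78
tool_pos: [520.1, -116.9, 15.6]
ee_rot: [0.002, 0.049, 0.999, -0.0]
contact_force: [0.0, -0.2, 0.2]
width: 85.5
grasp_force: 0.0
```

Request:
step_arm(deltas=[[[0,0,0],0],[[0,0,0],0],[[0,0,0],0],[[0,0,0],0],[[0,0,0],0],[[0,0,0],0],[[0,0,0],0],[[0,0,0],0],[[0,0,0],0],[[0,0,0],0]], grip=0.15, newtons=60)

```text
time_s: 4.62
tool_pos: [518.9, -116.0, 14.2]
ee_rot: [0.0, 0.049, 0.999, 0.0]
contact_force: [-1.1, -0.2, 5.7]
width: 20.4
grasp_force: 59.9
```

Request:
step_arm(deltas=[[[0,0,0.08],0],[[0,0,0.16],0],[[0,0,0.25],0],[[-0.1,-0.1,0.25],-0.03],[[-0.18,-0.2,0.25],-0.06],[[-0.26,-0.32,0.25],-0.09],[[-0.26,-0.44,0.25],-0.105],[[-0.26,-0.53,0.25],-0.105],[[-0.26,-0.585,0.25],-0.105],[[-0.26,-0.585,0.25],-0.105]])

```text
time_s: 5.45
tool_pos: [440.7, -295.0, 88.5]
ee_rot: [0.0, 0.214, 0.977, -0.001]
contact_force: [0.3, -0.0, -0.8]
width: 20.3
grasp_force: 59.2
```

```bash
python3 - <<'E'
from h import *
snap("wrist","w3"); s=observe(); print(s["time_s"],s["tool_pos"],yaw(),s["width"],s["contact_force"],s["grasp_force"])
E
```

```text
5.5 [ 440.30070588 -292.68748586   88.26081973] 65.36967138853488 20.164429877384176 [-0.35763793 -0.48657557 -0.62487808] 59.22650635242462
```

View pics/w3.png

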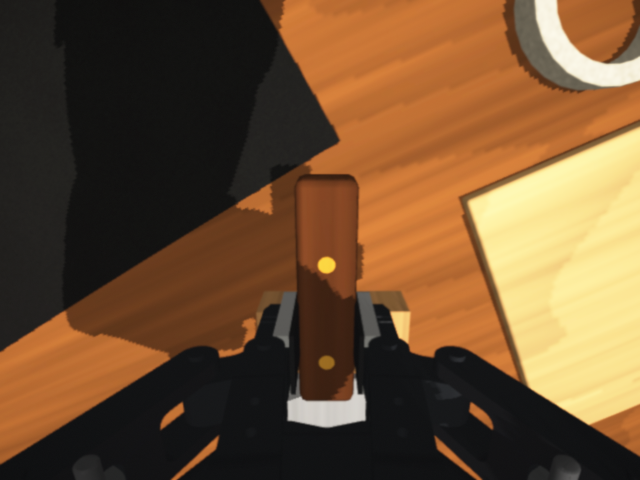

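```bash
python3 - <<'E'
from h import *
np.set_printoptions(suppress=True,precision=1)
C,im=load("w3")
g=cv2.cvtColor(im,cv2.COLOR_RGB2GRAY)
for r in (296,302,306,310,314,318,322,326,330): print(r,g[r,244:272:2],g[r,384:416:2])
for z,rows in ((30,[(257.5,312),(409,312)]),(0,[(257.5,292),(408.5,292)])):
    p=onz(C,rows,z); print(z,p,np.linalg.norm(p[0]-p[1]),p.mean(0))
u=np.array([.91,-.4147,0]);print("slot-lateral of tcp", (observe()["tool_pos"]-[537,-335.4,0])@[.4147,.91,0])
E
```

```text
296 [69 69 68 68 69 69 69 70 71 78 84 86 87 87] [ 95  95  94  94  94  95  95  90  89 102 124 129 129 129 129 130]
302 [70 70 71 72 73 73 73 74 80 83 86 87 87 84] [ 93  95  94  94  94  94  96  92  88  89  94 118 132 133 134 135]
306 [72 73 73 73 73 72 73 79 83 86 86 76 47 20] [ 39  76  92  94  91  92  95  97  91  85  86  97 126 136 138 137]
310 [72 72 73 72 73 72 75 83 85 81 33 20 20 19] [ 20  20  32  88 107 105 104 108 111 108 100 100 111 133 136 134]
314 [ 72  70  69  68  68  68  91 107 109  57  19  20  19  20] [ 20  20  20  99 205 212 213 213 216 215 206 205 206 168 136 135]
318 [ 66  70  83 103 100  80  88 108  88  24  21  20  20  21] [ 21  22  21  28 150 210 213 214 216 213 204 204 205 159 134 133]
322 [119 128 130 131 130 115  92  99  40  23  24  23  23  23] [ 45  45  50  47  67 192 213 214 216 212 204 204 201 146 128 126]
326 [109 122 128 128 128 118  86  49  20  19  20  20  20  18] [ 20  20  20  21  21 102 207 215 216 211 203 205 194 139 130 134]
330 [ 64  77 114 125 126 120  67  22  20  19  20  20  19  20] [ 20  21  20  20  20  24 151 213 216 209 202 204 191 142 136 135]
30 [[ 450.4 -344.4   30. ]
 [ 487.3 -264.1   30. ]] 88.36273866410104 [ 468.9 -304.3   30. ]
0 [[ 449.  -349.5    0. ]
 [ 490.5 -259.1    0. ]] 99.43927879697893 [ 469.8 -304.3    0. ]
slot-lateral of tcp -1.232809404426213
```

Request:
step_arm(deltas=[[[0,0,-0.08],0],[[0,0,-0.14],0],[[0,0,-0.17],0],[[0,0,-0.18],0],[[0,0,-0.18],0],[[0,0,-0.18],0],[[0,0,-0.18],0]])

```text
time_s: 6.08
tool_pos: [441.4, -291.7, 35.8]
ee_rot: [0.001, 0.212, 0.977, -0.0]
contact_force: [-0.1, 0.9, -1.4]
width: 20.3
grasp_force: 59.3
```

Request:
step_arm(deltas=[[[0.015,-0.007,0],0],[[0.03,-0.014,0],0],[[0.045,-0.021,0],0],[[0.06,-0.028,0],0],[[0.075,-0.035,0],0],[[0.09,-0.041,0],0],[[0.09,-0.041,0],0]])

```text
time_s: 6.67
tool_pos: [468.8, -304.6, 34.9]
ee_rot: [0.001, 0.212, 0.977, -0.0]
contact_force: [0.1, -0.3, -0.6]
width: 20.6
grasp_force: 59.3
```

Request:
step_arm(deltas=[[[0.02,-0.009,0],0],[[0.04,-0.018,0],0],[[0.06,-0.027,0],0],[[0.075,-0.034,0],0],[[0.09,-0.041,0],0],[[0.105,-0.048,0],0],[[0.115,-0.052,0],0],[[0.12,-0.055,0],0],[[0.12,-0.055,0],0]])

```text
time_s: 7.42
tool_pos: [503.9, -320.5, 34.8]
ee_rot: [0.0, 0.212, 0.977, 0.0]
contact_force: [0.4, -0.3, -1.2]
width: 20.6
grasp_force: 59.3
```

Request:
step_arm(deltas=[[[0.005,-0.002,0],0],[[0.01,-0.005,0],0],[[0.015,-0.007,0],0],[[0.018,-0.008,0],0],[[0.018,-0.008,0],0]])

```text
time_s: 7.83
tool_pos: [507.5, -322.1, 34.6]
ee_rot: [-0.002, 0.212, 0.977, 0.0]
contact_force: [-4.9, 0.4, 1.1]
width: 20.7
grasp_force: 59.6
```

Request:
step_arm(deltas=[[[0.005,-0.002,0],0],[[0.01,-0.005,0],0],[[0.01,-0.005,-0.004],0],[[0.01,-0.005,-0.008],0],[[0.01,-0.005,-0.008],0]])

```text
time_s: 8.25
tool_pos: [507.6, -321.9, 32.2]
ee_rot: [-0.004, 0.212, 0.977, 0.001]
contact_force: [-12.5, 4.2, 8.7]
width: 21.0
grasp_force: 37.3
```

Request:
step_arm(deltas=[[[0,0,0],0],[[0,0,0],0],[[0,0,0],0],[[0,0,0],0]], grip=0.6)

```text
time_s: 8.58
tool_pos: [512.8, -324.7, 32.8]
ee_rot: [0.001, 0.212, 0.977, -0.0]
contact_force: [-0.3, -0.2, 0.3]
width: 51.4
grasp_force: 0.0
```

Request:
step_arm(deltas=[[[0,0,0.1],0],[[0,0,0.2],0],[[0,0,0.3],0],[[-0.2,0.09,0.4],0],[[-0.3,0.14,0.5],0],[[-0.35,0.16,0.5],0],[[-0.35,0.16,0.5],0],[[-0.35,0.16,0.5],0],[[-0.35,0.16,0.5],0]])

```text
time_s: 9.33
tool_pos: [407.8, -276.9, 183.0]
ee_rot: [0.001, 0.212, 0.977, -0.001]
contact_force: [-0.1, -0.2, -0.3]
width: 51.1
grasp_force: 0.0
```

```bash
python3 - <<'E'
from h import *
C,im=snap("wrist","w4"); s=observe(); print(s["time_s"],s["tool_pos"],yaw(),s["width"])
p=proj(C,[537,-335.4,35])[0].astype(int); print(p)
x,y=np.clip(p-[100,80],0,[440,330]); cv2.imwrite("pics/w4c.png",cv2.resize(im[y:y+150,x:x+200,::-1],None,fx=4,fy=4,interpolation=cv2.INTER_CUBIC)); print(x,y)
E
```

```text
9.3833 [ 408.00106194 -276.93990768  182.34600885] 65.50485542686258 51.296761127875854
[327 378]
227 298
```

View pics/w4c.png

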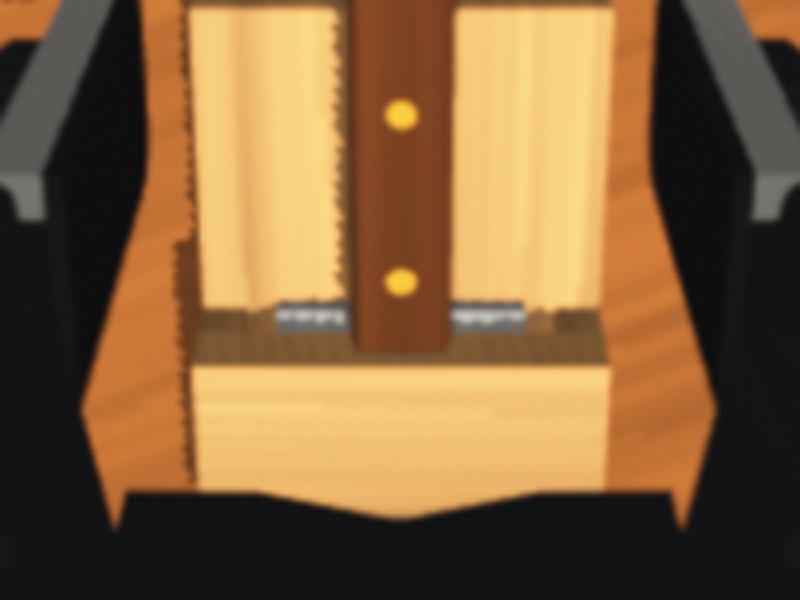

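```bash
python3 - <<'E'
from h import *
np.set_printoptions(suppress=True,precision=1)
C,im=load("w4")
u=np.array([.91,-.4147,0]); 
f=lambda x,y,z: ((onz(C,[(227+x/4-.4,298+y/4-.4)],z)[0]-[537,-335.4,0])@u)
print("handle front",f(402,352,48),"roof front",f(402,363,51),"blade rear top",f(310,302,34), "ledge/mouth floor at",f(240,308,30))
m=im[230:380,327]; hsv=cv2.cvtColor(im,cv2.COLOR_RGB2HSV)
print([ (r,*im[r,327]) for r in range(240,300,3)])
E
```

```text
handle front -1.9314024609384461 roof front -1.4079383143878488 blade rear top -4.555009930172528 ledge/mouth floor at 0.05128420597661609
[(240, np.uint8(109), np.uint8(62), np.uint8(31)), (243, np.uint8(144), np.uint8(81), np.uint8(38)), (246, np.uint8(198), np.uint8(115), np.uint8(54)), (249, np.uint8(211), np.uint8(125), np.uint8(58)), (252, np.uint8(220), np.uint8(132), np.uint8(61)), (255, np.uint8(222), np.uint8(134), np.uint8(62)), (258, np.uint8(215), np.uint8(128), np.uint8(59)), (261, np.uint8(208), np.uint8(123), np.uint8(58)), (264, np.uint8(201), np.uint8(118), np.uint8(56)), (267, np.uint8(204), np.uint8(121), np.uint8(56)), (270, np.uint8(214), np.uint8(128), np.uint8(58)), (273, np.uint8(139), np.uint8(80), np.uint8(38)), (276, np.uint8(112), np.uint8(64), np.uint8(31)), (279, np.uint8(105), np.uint8(60), np.uint8(29)), (282, np.uint8(106), np.uint8(60), np.uint8(30)), (285, np.uint8(78), np.uint8(44), np.uint8(24)), (288, np.uint8(56), np.uint8(30), np.uint8(17)), (291, np.uint8(64), np.uint8(35), np.uint8(20)), (294, np.uint8(112), np.uint8(60), np.uint8(31)), (297, np.uint8(125), np.uint8(67), np.uint8(35))]
```

Request:
step_arm(deltas=[[[0,0,-0.1],0],[[0,0,-0.2],0],[[0,0,-0.3],0],[[0,0,-0.4],0],[[0,0,-0.45],0],[[0,0,-0.48],0],[[0.04,-0.018,-0.48],0],[[0.08,-0.036,-0.48],0],[[0.1,-0.046,-0.48],0],[[0.105,-0.048,-0.48],0]], grip=0)

```text
time_s: 10.22
tool_pos: [440.5, -291.9, 38.3]
ee_rot: [0.001, 0.212, 0.977, -0.0]
contact_force: [0.3, -0.4, 0.1]
width: -0.1
grasp_force: 0.0
```

Request:
step_arm(deltas=[[[0.004,-0.002,0],0],[[0.008,-0.004,0],0],[[0.012,-0.006,0],0],[[0.016,-0.0075,0],0],[[0.016,-0.0075,0],0]])

```text
time_s: 10.63
tool_pos: [443.3, -292.9, 38.6]
ee_rot: [0.0, 0.212, 0.977, -0.0]
contact_force: [0.3, 0.1, -0.1]
width: 0.1
grasp_force: 0.0
```

Request:
step_arm(deltas=[[[0.004,-0.002,0],0],[[0.007,-0.003,0],0],[[0.01,-0.0045,0],0],[[0.013,-0.006,0],0],[[0.013,-0.006,0],0]])

```text
time_s: 11.05
tool_pos: [445.9, -294.0, 38.3]
ee_rot: [-0.001, 0.212, 0.977, 0.0]
contact_force: [-4.9, 2.2, 4.8]
width: -0.1
grasp_force: 2.5
```

Request:
step_arm(deltas=[[[0.004,-0.002,0],0],[[0.007,-0.003,0],0],[[0.01,-0.0045,0],0],[[0.01,-0.0045,0],0]])

```text
time_s: 11.38
tool_pos: [446.0, -293.9, 38.1]
ee_rot: [-0.004, 0.212, 0.977, 0.001]
contact_force: [-13.6, 3.6, 11.5]
width: -0.1
grasp_force: 6.8
```

Request:
step_arm(deltas=[[[-0.05,0.023,0],0],[[-0.1,0.046,0.1],0],[[-0.1,0.046,0.2],0],[[-0.1,0.046,0.35],0],[[-0.1,0.046,0.5],0],[[-0.1,0.1,0.65],0],[[-0.05,0.2,0.8],0.04],[[0,0.3,0.95],0.08],[[0.05,0.4,0.95],0.12],[[0.05,0.5,0.95],0.136]])

```text
time_s: 12.22
tool_pos: [466.3, -155.9, 324.9]
ee_rot: [0.004, -0.001, 1.0, -0.002]
contact_force: [1.1, -0.2, 0.5]
width: -0.3
grasp_force: 0.0
```

Request:
step_arm(deltas=[[[0,1,0],0],[[0,1,0],0],[[0,1,0],0],[[0,1,0],0],[[0,1,0],0],[[0,1,0],0],[[0,1,0],0],[[0,1,0],0],[[0,1,0],0],[[0,1,0],0]])

```text
time_s: 13.05
tool_pos: [463.6, 145.2, 321.1]
ee_rot: [0.0, -0.001, 1.0, -0.0]
contact_force: [-0.1, -0.6, 0.1]
width: -0.1
grasp_force: 0.0
```

Request:
step_arm(deltas=[[[0,0.33,0],0],[[0,0.33,0],0],[[0,0.33,0],0],[[0,0.33,0],0],[[0,0.33,0],0],[[0,0.33,0],0]])

```text
time_s: 13.55
tool_pos: [463.9, 242.2, 321.1]
ee_rot: [-0.0, 0.001, 1.0, -0.0]
contact_force: [0.3, 0.5, -0.5]
width: 0.3
grasp_force: 0.0
```

```bash
python3 - <<'E'
from h import *
C,im=snap("wrist","w5"); s=observe(); print(s["time_s"],s["tool_pos"],yaw(),s["width"])
E
```

```text
13.6 [463.89796035 242.06244102 321.20699746] 89.84216189135387 0.03204220591527284
```

View pics/w5.png

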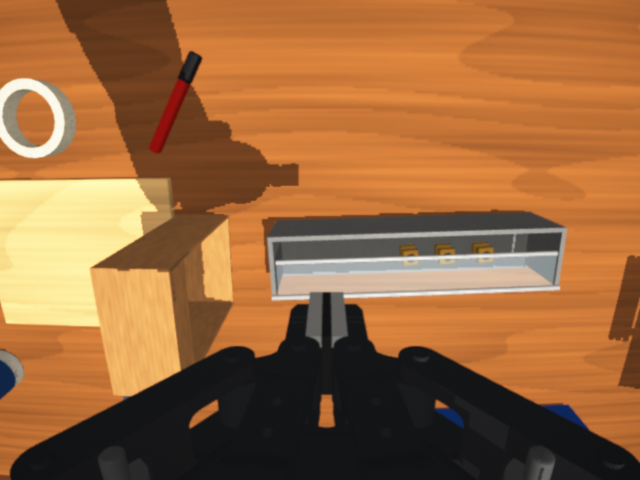

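```bash
python3 - <<'E'
from h import *
np.set_printoptions(suppress=True,precision=1)
C,im=load("w5")
print("carton",onz(C,[(94,268),(174,267),(115,393),(190,398)],190))
d=onz(C,[(267,237),(566,228),(559,291),(273,299)],76);print("disp",d)
v=d[1]-d[0]; print(np.degrees(np.arctan2(v[1],v[0])),np.linalg.norm(v), np.degrees(np.arctan2(*(d[2]-d[3])[[1,0]])))
print("w",onz(C,[(410,250),(445,249),(483,248)],34))
cv2.imwrite("pics/w5c.png",cv2.resize(im[200:310,380:580,::-1],None,fx=4,fy=4,interpolation=cv2.INTER_CUBIC))
E
```

```text
carton [[493.3  59.8 190. ]
 [492.3 124.5 190. ]
 [610.9  55.6 190. ]
 [614.1 122.8 190. ]]
disp [[501.1 179.3  76. ]
 [491.5 499.9  76. ]
 [565.3 505.4  76. ]
 [572.7 182.5  76. ]]
91.71541488585372 320.78648101385784 91.32826742192832
w [[529.5 340.9  34. ]
 [528.4 382.7  34. ]
 [527.3 428.6  34. ]]
```

View pics/w5c.png

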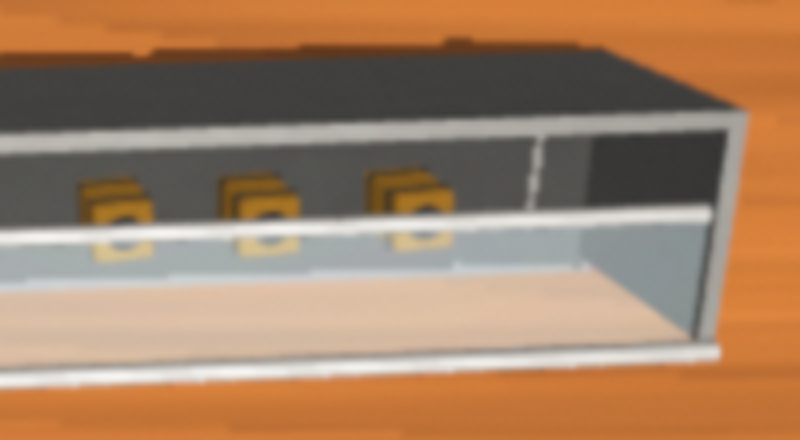

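Request:
step_arm(deltas=[[[0.15,-0.1,-0.13],0],[[0.28,-0.2,-0.26],0],[[0.293,-0.24,-0.39],0],[[0.293,-0.24,-0.5],0],[[0.293,-0.24,-0.52],0],[[0.293,-0.24,-0.52],0],[[0.293,-0.24,-0.52],0]])

```text
time_s: 14.18
tool_pos: [550.0, 169.9, 164.0]
ee_rot: [-0.002, 0.002, 1.0, -0.0]
contact_force: [0.3, -1.4, 0.3]
width: -0.0
grasp_force: 0.0
```

Request:
step_arm(deltas=[[[0,-0.02,0],0],[[0,-0.04,0],0],[[0,-0.06,0],0],[[0,-0.08,0],0],[[0,-0.1,0],0],[[0,-0.12,0],0],[[0,-0.14,0],0],[[0,-0.16,0],0],[[0,-0.18,0],0],[[0,-0.2,0],0]])

```text
time_s: 15.02
tool_pos: [551.3, 111.2, 165.1]
ee_rot: [-0.0, 0.0, 1.0, 0.0]
contact_force: [-0.5, 0.6, 0.2]
width: 0.0
grasp_force: 0.1
```

Request:
step_arm(deltas=[[[0,-0.02,0],0],[[0,-0.04,0],0],[[0,-0.06,0],0],[[0,-0.08,0],0],[[0,-0.1,0],0],[[0,-0.12,0],0],[[0,-0.14,0],0],[[0,-0.16,0],0],[[0,-0.18,0],0],[[0,-0.2,0],0]])

```text
time_s: 15.85
tool_pos: [551.4, 51.2, 165.2]
ee_rot: [0.0, 0.0, 1.0, 0.0]
contact_force: [-0.1, 0.8, -1.2]
width: -0.0
grasp_force: 0.0
```

Request:
step_arm(deltas=[[[0,-0.03,0],0],[[0,-0.06,0.03],0],[[0,0,0.2],0],[[0,0.2,0.4],0],[[-0.1,0.4,0.4],0],[[-0.2,0.5,0.4],0],[[-0.3,0.6,0.4],0],[[-0.3,0.6,0.4],0],[[-0.3,0.6,0.4],0],[[-0.3,0.6,0.4],0]])

```text
time_s: 16.68
tool_pos: [459.4, 234.5, 287.3]
ee_rot: [0.001, -0.002, 1.0, 0.001]
contact_force: [0.1, -0.5, 0.5]
width: -0.2
grasp_force: 0.0
```

```bash
python3 - <<'E'
from h import *
np.set_printoptions(suppress=True,precision=1)
C,im=load("w5"); print(onz(C,[(411,257),(447,256.5),(485.5,255)],34))
C,im=snap("wrist","w6"); print(observe()["tool_pos"],observe()["time_s"])
C,im=snap("top","t1")
cv2.imwrite("pics/t1c.png",cv2.resize(im[190:350,90:530,::-1],None,fx=1.8,fy=1.8,interpolation=cv2.INTER_CUBIC))
E
```

```text
[[538.3 342.6  34. ]
 [537.8 385.9  34. ]
 [536.1 432.7  34. ]]
[460.7 233.1 286.6] 16.7333
```

View pics/t1c.png

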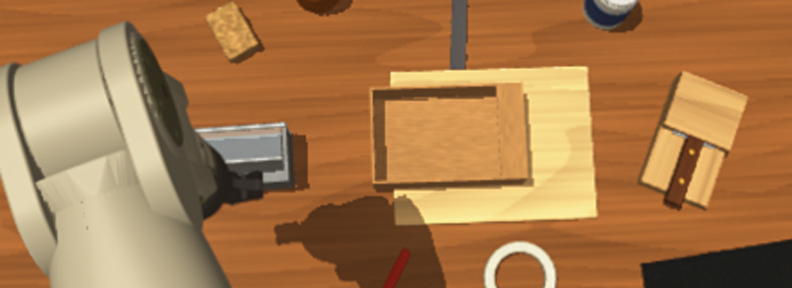

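Request:
step_arm(deltas=[[[0.06,0.13,0],0],[[0.12,0.26,0],0.008],[[0.18,0.39,-0.1],0.008],[[0.24,0.52,-0.2],0.008],[[0.26,0.62,-0.3],0.008],[[0.26,0.667,-0.4],0.008],[[0.26,0.667,-0.47],0.008],[[0.26,0.667,-0.47],0.008],[[0.26,0.667,-0.47],0.008],[[0.26,0.667,-0.47],0.008]], grip=0.376)

```text
time_s: 17.62
tool_pos: [540.7, 430.6, 145.7]
ee_rot: [0.0, -0.011, 1.0, 0.0]
contact_force: [0.3, 0.5, 0.5]
width: 32.2
grasp_force: 0.0
```

```bash
python3 - <<'E'
from h import *
np.set_printoptions(suppress=True,precision=1)
C,im=snap("wrist","w7");s=observe(); print(s["tool_pos"],s["time_s"],s["width"],yaw())
hsv=cv2.cvtColor(im,cv2.COLOR_RGB2HSV)
Ct,it=load("t1")
f=lambda x,y:(90+x/1.8-.3,190+y/1.8-.3)
print("rim",onz(Ct,[f(371,88),f(373,186),f(530,184),f(524,83)],76),"board",onz(Ct,[f(392,71),f(397,223)],12))
for P in ([538,433,34],[538,387,34],[538,341,34]): print(proj(C,P))
cv2.imwrite("pics/w7c.png",cv2.resize(im[:,100:540,::-1],None,fx=1.2,fy=1.2))
E
```

```text
[541.2 431.  147. ] 17.6667 32.135059733305475 91.31177567709936
rim [[ 612.7   73.    76. ]
 [ 490.8   75.    76. ]
 [ 484.8 -116.3   76. ]
 [ 611.1 -117.2   76. ]] board [[648.2  46.1  12. ]
 [449.9  47.8  12. ]]
[[330.2 234.5]]
[[263.6 233.1]]
[[197.5 231.6]]
```

View pics/w7c.png

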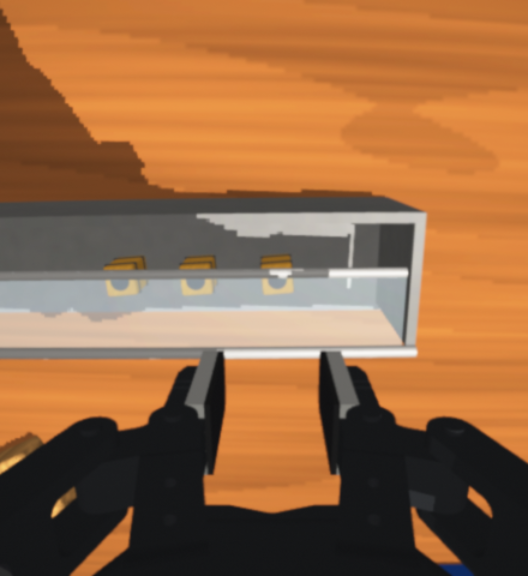

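Request:
step_arm(deltas=[[[-0.01,0.01,-0.08],0],[[-0.01,0.01,-0.16],0],[[-0.01,0.01,-0.22],0],[[-0.01,0.01,-0.28],0],[[-0.01,0.01,-0.33],0],[[-0.01,0.01,-0.38],0],[[-0.01,0.01,-0.42],0],[[-0.01,0.01,-0.44],0],[[-0.01,0.01,-0.45],0],[[-0.01,0.01,-0.45],0]])

```text
time_s: 18.5
tool_pos: [536.5, 434.6, 9.6]
ee_rot: [0.0, -0.012, 1.0, 0.0]
contact_force: [-2.8, -1.6, 1.2]
width: 32.3
grasp_force: 1.2
```

Request:
step_arm(deltas=[[[0,0,0],0],[[0,0,0],0],[[0,0,0],0],[[0,0,0],0],[[0,0,0],0],[[0,0,0],0]], grip=0.1, newtons=50)

```text
time_s: 19.0
tool_pos: [536.7, 435.4, 10.2]
ee_rot: [0.001, -0.013, 1.0, 0.0]
contact_force: [-4.3, 0.1, 5.7]
width: 16.9
grasp_force: 50.2
```

Request:
step_arm(deltas=[[[0,0,0.08],0],[[0,0,0.16],0],[[0,0,0.24],0],[[0,0,0.32],0],[[0,0,0.4],0],[[0,-0.1,0.45],0],[[0,-0.2,0.45],0],[[0,-0.3,0.45],0],[[0,-0.4,0.45],0],[[0,-0.5,0.45],0]])

```text
time_s: 19.83
tool_pos: [537.0, 283.5, 144.3]
ee_rot: [0.001, -0.012, 1.0, -0.0]
contact_force: [-0.0, -0.4, -0.4]
width: 17.1
grasp_force: 49.2
```

Request:
step_arm(deltas=[[[0.01,-0.1,0],0],[[0.02,-0.2,0],0],[[0.03,-0.3,0],0],[[0.04,-0.4,0],0],[[0.045,-0.5,0],0],[[0.045,-0.6,0],0],[[0.045,-0.7,0],0],[[0.045,-0.8,0],0],[[0.045,-0.87,0],0],[[0.045,-0.9,0],0]])

```text
time_s: 20.67
tool_pos: [550.5, 11.6, 144.3]
ee_rot: [0.001, -0.011, 1.0, -0.001]
contact_force: [-0.2, -0.5, -0.9]
width: 16.5
grasp_force: 49.2
```

Request:
step_arm(deltas=[[[0,-0.04,-0.08],0],[[0,-0.04,-0.16],0],[[0,-0.04,-0.24],0],[[0,-0.04,-0.3],0],[[0,-0.04,-0.35],0],[[0,-0.04,-0.38],0],[[0,-0.04,-0.4],0],[[0,-0.04,-0.41],0],[[0,-0.04,-0.41],0],[[0,-0.04,-0.41],0]])

```text
time_s: 21.5
tool_pos: [550.6, 3.0, 21.9]
ee_rot: [0.001, -0.013, 1.0, -0.0]
contact_force: [0.0, 0.6, -0.9]
width: 16.7
grasp_force: 49.2
```

Request:
step_arm(deltas=[[[0,0,0],0],[[0,0,0],0],[[0,0,0],0],[[0,0,0],0]], grip=0.376)

```text
time_s: 21.83
tool_pos: [550.3, 2.9, 21.7]
ee_rot: [0.001, -0.012, 1.0, -0.0]
contact_force: [-0.9, 0.2, 0.6]
width: 32.2
grasp_force: 0.0
```

Request:
step_arm(deltas=[[[0,0,0.08],0],[[0,0,0.16],0],[[0,0,0.24],0],[[0,0,0.32],0],[[0,0,0.4],0],[[0,0.12,0.42],0],[[0,0.24,0.42],0],[[0,0.36,0.42],0],[[0,0.48,0.42],0],[[0,0.6,0.42],0]])

```text
time_s: 22.67
tool_pos: [549.8, 184.4, 147.6]
ee_rot: [0.0, -0.012, 1.0, 0.0]
contact_force: [0.6, 0.0, -0.1]
width: 32.2
grasp_force: 0.0
```

Request:
step_arm(deltas=[[[-0.01,0.1,0],0],[[-0.02,0.2,0],0],[[-0.03,0.3,0],0],[[-0.035,0.4,0],0],[[-0.035,0.5,0],0],[[-0.035,0.6,0],0],[[-0.035,0.66,0],0],[[-0.035,0.69,0],0],[[-0.035,0.69,0],0],[[-0.035,0.69,0],0]])

```text
time_s: 23.5
tool_pos: [539.2, 389.6, 146.9]
ee_rot: [-0.0, -0.013, 1.0, -0.0]
contact_force: [-0.0, -0.0, -0.1]
width: 32.3
grasp_force: 0.0
```

```bash
python3 - <<'E'
from h import *
np.set_printoptions(suppress=True,precision=1)
C,im=snap("wrist","w8");s=observe(); print(s["tool_pos"],s["time_s"],s["width"],yaw())
for P in ([539,388.5,34],[540.5,343,34]): print(proj(C,P))
snap("top","t2")
cv2.imwrite("pics/w8c.png",cv2.resize(im[120:420,100:500,::-1],None,fx=2,fy=2))
E
```

```text
[539.3 388.9 147. ] 23.55 31.93952535019684 91.39179750115743
[[325.2 237.7]]
[[259.8 238.2]]
```

View pics/w8c.png

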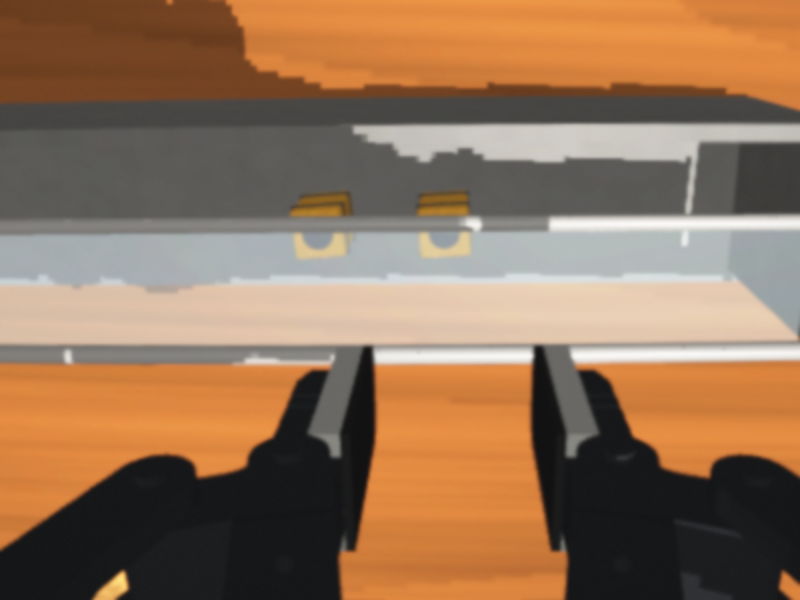

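Request:
step_arm(deltas=[[[-0.005,-0.008,-0.08],0],[[-0.005,-0.008,-0.16],0],[[-0.005,-0.008,-0.22],0],[[-0.005,-0.008,-0.28],0],[[-0.005,-0.008,-0.33],0],[[-0.005,-0.008,-0.38],0],[[-0.005,-0.008,-0.42],0],[[-0.005,-0.008,-0.44],0],[[-0.005,-0.008,-0.452],0],[[-0.005,-0.008,-0.452],0]])

```text
time_s: 24.43
tool_pos: [537.1, 386.5, 10.7]
ee_rot: [-0.001, -0.012, 1.0, -0.001]
contact_force: [-3.3, -0.9, -2.8]
width: 32.1
grasp_force: 1.7
```

Request:
step_arm(deltas=[[[0,0,0],0],[[0,0,0],0],[[0,0,0],0],[[0,0,0],0],[[0,0,0],0],[[0,0,0],0]], grip=0.1)

```text
time_s: 24.93
tool_pos: [537.8, 387.8, 11.9]
ee_rot: [0.0, -0.013, 1.0, 0.0]
contact_force: [-3.7, 0.7, 2.4]
width: 16.8
grasp_force: 50.8
```

Request:
step_arm(deltas=[[[0,0,0.08],0],[[0,0,0.16],0],[[0,0,0.24],0],[[0,0,0.32],0],[[0,0,0.4],0],[[0,-0.1,0.45],0],[[0,-0.2,0.45],0],[[0,-0.3,0.45],0],[[0,-0.4,0.45],0],[[0,-0.5,0.45],0]])

```text
time_s: 25.77
tool_pos: [539.1, 236.2, 147.4]
ee_rot: [0.002, -0.012, 1.0, -0.0]
contact_force: [0.3, 0.7, -0.8]
width: 16.8
grasp_force: 50.3
```

Request:
step_arm(deltas=[[[-0.02,-0.1,0],0],[[-0.04,-0.2,0],0],[[-0.06,-0.3,0],0],[[-0.07,-0.4,0],0],[[-0.07,-0.5,0],0],[[-0.07,-0.6,0],0],[[-0.07,-0.68,0],0],[[-0.07,-0.75,0],0],[[-0.07,-0.79,0],0],[[-0.07,-0.79,0],0]])

```text
time_s: 26.6
tool_pos: [517.9, -2.0, 147.1]
ee_rot: [0.001, -0.011, 1.0, -0.001]
contact_force: [0.7, -0.4, -0.5]
width: 16.8
grasp_force: 50.2
```

```bash
python3 - <<'E'
from h import *
C,im=snap("wrist","w9");s=observe(); print(s["tool_pos"],s["time_s"],s["width"],s["grasp_force"])
cv2.imwrite("pics/w9c.png",cv2.resize(im,None,fx=1,fy=1)[:,:,::-1])
E
```

```text
[517.65599371  -0.64791061 146.9688572 ] 26.65 16.73412249986246 50.24071455001831
```

View pics/w9c.png

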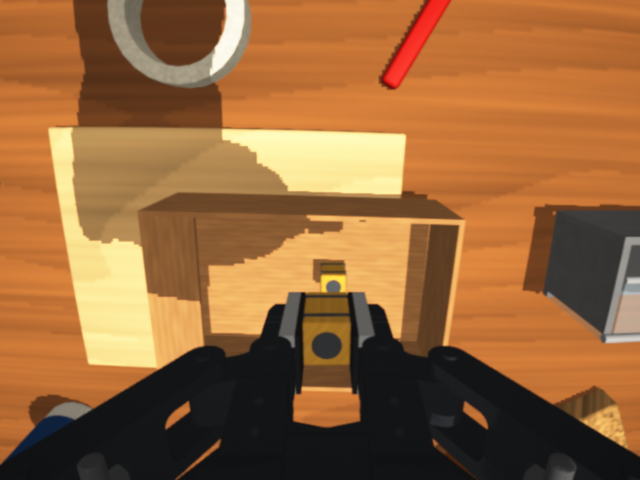

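Request:
step_arm(deltas=[[[0,0,-0.08],0],[[0,0,-0.16],0],[[0,0,-0.24],0],[[0,0,-0.3],0],[[0,0,-0.35],0],[[0,0,-0.38],0],[[0,0,-0.4],0],[[0,0,-0.414],0],[[0,0,-0.414],0],[[0,0,-0.414],0]])

```text
time_s: 27.48
tool_pos: [517.5, 0.7, 22.9]
ee_rot: [0.0, -0.013, 1.0, -0.0]
contact_force: [-1.2, -0.8, -0.4]
width: 17.1
grasp_force: 50.2
```

Request:
step_arm(deltas=[[[0,0,0],0],[[0,0,0],0],[[0,0,0],0],[[0,0,0],0]], grip=0.376)

```text
time_s: 27.82
tool_pos: [517.3, 0.4, 22.9]
ee_rot: [0.001, -0.012, 1.0, -0.0]
contact_force: [1.0, 0.8, 0.0]
width: 32.4
grasp_force: 0.0
```

Request:
step_arm(deltas=[[[0,0,0.08],0],[[0,0,0.16],0],[[0,0,0.24],0],[[0,0,0.32],0],[[0,0,0.4],0],[[0,0.12,0.42],0],[[0.02,0.24,0.42],0],[[0.04,0.36,0.42],0],[[0.06,0.48,0.42],0],[[0.07,0.6,0.42],0]])

```text
time_s: 28.65
tool_pos: [538.5, 182.1, 148.9]
ee_rot: [0.001, -0.012, 1.0, 0.0]
contact_force: [1.0, -1.0, -0.4]
width: 32.4
grasp_force: 0.0
```

Request:
step_arm(deltas=[[[0,0.1,0],0],[[0,0.2,0],0],[[0,0.3,0],0],[[0,0.4,0],0],[[0,0.48,0],0],[[0,0.53,0],0],[[0,0.545,0],0],[[0,0.545,0],0],[[0,0.545,0],0],[[0,0.545,0],0]])

```text
time_s: 29.48
tool_pos: [538.0, 342.6, 148.4]
ee_rot: [-0.0, -0.012, 1.0, -0.0]
contact_force: [-0.7, -0.7, 0.2]
width: 32.2
grasp_force: 0.0
```

```bash
python3 - <<'E'
from h import *
np.set_printoptions(suppress=True,precision=1)
C,im=snap("wrist","w10");s=observe(); print(s["tool_pos"],s["time_s"],s["width"],yaw())
hsv=cv2.cvtColor(im,cv2.COLOR_RGB2HSV)
p=proj(C,[538,342,34])[0];print(p)
roi=hsv[200:260,250:400].astype(int); m=(roi[...,0]>14)&(roi[...,0]<30)&(roi[...,1]>90)
ys,xs=np.nonzero(m); print(len(xs),xs.min()+250,xs.max()+250,ys.min()+200,ys.max()+200, np.median(xs)+250)
print(onz(C,[(xs.min()+250,ys.max()+200),(xs.max()+250,ys.max()+200)],34))
E
```

```text
[538.1 342.6 148.5] 29.5333 32.40242737475485 91.32391132723819
[325.8 237.3]
326 312 338 218 231 325.5
[[533.6 332.3  34. ]
 [533.2 350.4  34. ]]
```

Request:
step_arm(deltas=[[[0,-0.004,-0.08],0],[[0,-0.004,-0.16],0],[[0,-0.004,-0.22],0],[[0,-0.004,-0.28],0],[[0,-0.004,-0.33],0],[[0,-0.004,-0.38],0],[[0,-0.004,-0.42],0],[[0,-0.004,-0.44],0],[[0,-0.004,-0.456],0],[[0,-0.004,-0.456],0]])

```text
time_s: 30.37
tool_pos: [537.1, 342.1, 10.6]
ee_rot: [-0.001, -0.012, 1.0, -0.0]
contact_force: [-3.4, 0.1, -1.5]
width: 31.9
grasp_force: 1.7
```

Request:
step_arm(deltas=[[[0,0,0],0],[[0,0,0],0],[[0,0,0],0],[[0,0,0],0],[[0,0,0],0],[[0,0,0],0]], grip=0.1)

```text
time_s: 30.87
tool_pos: [537.7, 343.1, 11.8]
ee_rot: [-0.0, -0.013, 1.0, 0.0]
contact_force: [-4.2, 0.4, 1.3]
width: 16.8
grasp_force: 49.8
```

Request:
step_arm(deltas=[[[0,0,0.08],0],[[0,0,0.16],0],[[0,0,0.24],0],[[0,0,0.32],0],[[0,0,0.4],0],[[0,-0.1,0.46],0],[[0,-0.2,0.46],0],[[0,-0.3,0.46],0],[[0.03,-0.4,0.46],0],[[0.06,-0.5,0.46],0]])

```text
time_s: 31.7
tool_pos: [557.0, 191.4, 150.7]
ee_rot: [0.002, -0.013, 1.0, -0.0]
contact_force: [1.5, -0.4, 0.5]
width: 16.7
grasp_force: 60.5
```

Request:
step_arm(deltas=[[[0.02,-0.1,0],0],[[0.04,-0.2,0],0],[[0.06,-0.3,0],0],[[0.08,-0.4,0],0],[[0.085,-0.5,0],0],[[0.085,-0.58,0],0],[[0.085,-0.63,0],0],[[0.085,-0.64,0],0],[[0.085,-0.64,0],0],[[0.085,-0.64,0],0]])

```text
time_s: 32.53
tool_pos: [581.9, 0.8, 149.9]
ee_rot: [0.001, -0.012, 1.0, -0.0]
contact_force: [-0.2, 0.0, -0.3]
width: 16.7
grasp_force: 60.5
```

Request:
step_arm(deltas=[[[0,0,-0.08],0],[[0,0,-0.16],0],[[0,0,-0.24],0],[[0,0,-0.3],0],[[0,0,-0.35],0],[[0,0,-0.39],0],[[0,0,-0.41],0],[[0,0,-0.423],0],[[0,0,-0.423],0],[[0,0,-0.423],0]])

```text
time_s: 33.37
tool_pos: [582.0, 1.4, 23.3]
ee_rot: [0.001, -0.013, 1.0, -0.0]
contact_force: [-1.4, 0.2, -0.8]
width: 16.7
grasp_force: 60.6
```

Request:
step_arm(deltas=[[[0,0,0],0],[[0,0,0],0],[[0,0,0],0],[[0,0,0],0]], grip=0.376)

```text
time_s: 33.7
tool_pos: [581.7, 0.8, 23.1]
ee_rot: [0.0, -0.012, 1.0, -0.0]
contact_force: [-0.6, 0.6, 1.0]
width: 32.1
grasp_force: 0.0
```

Request:
step_arm(deltas=[[[0,0,0.08],0],[[0,0,0.16],0],[[0,0,0.24],0],[[0,0,0.34],0],[[0,0,0.45],0],[[-0.1,0,0.55],0],[[-0.2,0,0.65],0],[[-0.3,0,0.75],0],[[-0.4,0,0.8],0],[[-0.45,0,0.8],0]])

```text
time_s: 34.53
tool_pos: [445.1, 0.8, 267.1]
ee_rot: [0.003, -0.012, 1.0, -0.001]
contact_force: [0.1, -0.3, -0.8]
width: 32.2
grasp_force: 0.0
```

Request:
step_arm(deltas=[[[0,0.05,0],0],[[0,0.1,0],0],[[0,0.1,0],0],[[0,0.1,0],0]])

```text
time_s: 34.87
tool_pos: [446.3, 31.1, 263.0]
ee_rot: [0.0, -0.013, 1.0, -0.0]
contact_force: [-0.8, -0.2, 0.1]
width: 32.3
grasp_force: 0.0
```

```bash
python3 - <<'E'
from h import *
C,im=snap("wrist","w11");s=observe(); print(s["tool_pos"],s["time_s"],s["width"])
C,i2=snap("scene","s2")
a=im[:,:,::-1]; b=i2[:,:,::-1][120:420,120:560]
cv2.imwrite("pics/fin.png",np.vstack([cv2.resize(a[60:400],(560,298)),cv2.resize(b,(440,300)) if 0 else cv2.resize(b,(560,300))]))
E
```

```text
[446.43185784  30.73291197 262.76801102] 34.9167 32.24474087231432
```

View pics/fin.png

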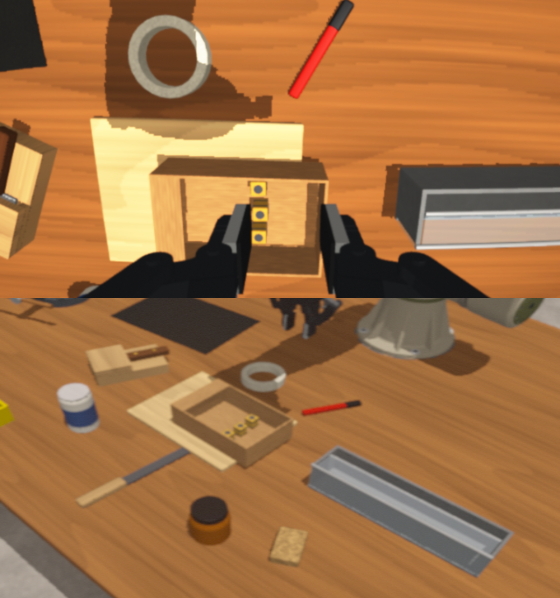

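```bash
python3 - <<'E'
from h import *
C,im=snap("top","t3"); _,a=load("t1")
d=np.abs(im[225:310,440:510].astype(int)-a[225:310,440:510]).max(2); print((d>25).sum(), d.max())
if (d>25).sum()<15: print(job_done())
E
```

```text
0 4
the job is handed in; nothing more can be done
None
```

I handed the job in at about 35 s on the robot's clock, with the scraper fully home in the holder, the carton on its back on the board with its open side up (overhanging the step by about 25 mm), and all three weights that were in the dispenser standing inside it.

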